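# Tare the kitchen scale with the tub on it

## Robot

A 7-joint arm with a two-finger parallel gripper is mounted at the origin on a cart in front of the work surface, level with it; the furniture and walls round the work are solid. World frame = base frame: x ahead of the robot, y to its left, z up, the work surface at z = 0. Lengths are in m, angles in rad, forces in N, time in s.
With the tool pointing down it reaches from about 0.4 to 0.925 m from the base axis. Payload 5.6 kg.
Tool frame: the origin (TCP) lies midway between the tips of the shut fingers; the grasp point (between the pads) lies 19 mm behind it; z points along the fingers, y is the line along which they close (so a half turn about z gives the same grasp; the last joint's range is limited). The gripper opens to 85 mm and grips with 20 to 120 N. Pads are 22 mm wide; open, the fingers measure 114 mm over their backs; the gripper's body (76 mm by 85 mm) begins 54 mm behind the grasp point. The pads swing forward as they close: fully open they stand 13 mm farther back than shut.
Start: joints at [-1.375, 0.468, -0.012, 1.603, 0.006, 1.071, -0.056], TCP at [0.154, 0.632, 0.198] pointing down, gripper open.
Joint ranges: [-2.53, 2.53], [-0.31, 2.02], [-1.57, 1.55], [0.28, 2.44], [-1.29, 4.43], [0.15, 1.84], [-2.92, 2.92]. Speed limits (rad/s): [2.57, 2.57, 3.14, 3.14, 3.14, 3.14, 3.14].

## Interface

Orientations are given as a unit quaternion [x, y, z, w].
In Python, from cell import * gives the robot as it stands.
- The arm moves only by the tool drive_tool, never from a script. Its argument "rows" is one flat list of numbers, 6 for each row, row after row: the shift along the tool's x, y, z in mm, then the turn, a rotation vector about the tool's x, y, z in rad. A call has 1 to 10 rows; each row shifts and turns the commanded pose from where the row before left it, along the tool's axes as they then stand; what a row does not reach is not made up. A row lasts 1/8 s, in which the tool goes at most 62.5 mm and 10.7 degrees, less where a joint would pass 70% of its speed; a pose out of reach is approached as far as the arm can. A call is refused whole if a number of a shift passes 62.5 or a number of a turn 0.188, either way. A call with a gripper value outside its range is refused whole. "fingers" is the gripper command: -1 is shut, 1 is fully open, values between are in proportion, set as the call begins (left out, the last holds). The fingers move at their own pace and stop on an object; "force" is the grip in N (left out, the last holds). Time passes only in rows, so rows that do not move let the fingers close. It gives the time, the measured TCP pose, the force, the opening and the grip force at its end, in the units of the state.
- get_obs(): the state, without advancing time (a new reading comes with each control period).
- read_camera(name): name is "side" or "top" or "wrist"; returns a dict with "pixels" (384x512x3 uint8, red, green, blue), "fov_y" (degrees; the focal length in pixels is half the picture's height over the tangent of half this angle, whatever the lens; pixels are square), "cx", "cy" (the principal point, pixels), "distortion" ([k1, k2, p1, p2, k3] as OpenCV has them; the pictures are not rectified), "view" (4x4, takes a point from world to camera coordinates). Camera axes: x right, y up, looking along -z (the intrinsics and any distortion apply to the point x, -y, -z); pixel columns grow to the right and rows downward; lengths in m; the calibration is good to about 2 mm. A picture is of the moment at which its call begins. There is no depth.
- sign_off(): hands the job in; it is judged then, once.
The state is a dict: "clock": time; "joints": joint angles; "joint_vel": joint speeds; "tau": joint torques, N m; "tool_pos": TCP position; "ee_rot": TCP orientation; "contact_force": force on the tool from outside, world axes, zero at the start; "torque": the same for the moment, N m; "finger_gap": opening from 0.0 (shut) to 1.0 (fully open); "grasp_force": force on a finger pad.
Only numpy, scipy, OpenCV 4.12 (cv2) and the standard library are available. Lean on these libraries where they do the work, as an engineer would, in place of code of your own. Each camera call takes 0.05 s, during which the arm holds its last target. There are 200 camera calls.

## Task

Set the empty food tub upright in the middle of the kitchen scale's plate and let go of it. Then zero the scale with the tub on it: press the long, flat tare key with a fingertip, firmly but not hard, hold it for about half a second and let it go. Do not press the small round key, and leave the other things where they stand.

Things in the scene. Friction and masses are not known exactly. Their poses are not given: they have to be found in the camera images.
- scale: black kitchen scale, 220 (x) by 170 mm (y), fixed to the worktop, strip top 22 mm high. Origin on the worktop; housing from x = -101 to +119 mm. x points from the key strip (end nearer the robot) to the plate, z up. Heading within 0.35 rad of straight ahead; it stands left or right, the tub on the other side. Over 40 N from the fingers damages it
- plate_center (a point): centre of the top face of the scale's steel weighing plate, 28 mm above the worktop, 45 mm along +x from the scale's origin; the plate is 136 mm (x) by 156 mm (y), flat; axes as the scale's
- tare_key: long flat grey key, 26 (scale's x) by 52 mm (y), on the strip, right of the display. Origin: centre of its top face, 25 mm above the worktop, 3 mm proud of the strip, at (-70, -51) mm in the scale's x, y; axes as the scale's. Membrane key: yields only 1.5 mm down on a stiff spring (6 N at the stop), springs back; registers when fingers press it with 4 N or more for 0.3 s
- power_key: small round flat key, grey, diameter 24 mm, on the same strip to the left of the display, at (-70, +61) mm in the scale's x, y. Origin at the centre of its top face, 25 mm above the worktop. Not to be pressed (3 N or more counts as a press)
- tub: empty white food tub without lid, open rectangular box 100 mm long (x), 62 mm wide (y), 46 mm high, walls 3.5 mm, a 1 mm bead round the rim for looks only; 80 to 170 g. Origin: centre of its underside; z up. Can be gripped across its width from above. Starts on the worktop beside the scale
- garlic: garlic bulb, about 55 mm across and 55 mm high, a bystander near the front edge of the worktop; origin at the centre of its underside
- salt_shaker: salt shaker, diameter 44 mm, 90 mm high, a bystander; origin at the centre of its underside
- onion: onion, about 75 mm across and 77 mm high, a bystander; origin at the centre of its underside
- spice_jar: spice jar with a flip cap, diameter 46 mm, 106 mm high, a bystander near the onion, in front of similar jars at the wall; origin at the centre of its underside

How it is judged:
By the outcome, as a careful person would: the job done as asked, in the order asked, and still so for the second after the job is handed in, with the robot touching nothing.
It also fails if it takes over 51 s, if anything falls off the work surface, if the arm or the gripper's body presses on something with over 40 N, if the wrist force passes 120 N, or if a joint passes its speed limit or range.

## Working session

There is one attempt and no reset: what is moved stays moved. The work goes in short steps, Python scripts to look and compute and a tool call to move; the robot and the scene stay as the last step left them, time stands still between calls to the robot, and variables do not carry over. Pictures are saved under pics/ and viewed, at most 11 in all, crops included, and the job is handed in when it is done.

Besides the shell and the picture viewer there is one more tool, called after "Emit:" in YAML: its name, and indented under it one key for each argument. drive_tool: Moves the arm, as the interface text tells. Its arguments: {"type":"object","properties":{"rows":{"type":"array"},"fingers":{"type":"number"},"force":{"type":"number"}},"required":["rows"]}

```bash
mkdir -p pics; python3 - <<'E'
from cell import *
import cv2,numpy as np
o=get_obs();print({k:np.round(v,3).tolist() for k,v in o.items()})
for n in ("top","side"):
    c=read_camera(n);cv2.imwrite(f"pics/{n}0.png",cv2.resize(c["pixels"][:,:,::-1],(800,600),interpolation=cv2.INTER_CUBIC))
    print(n,c["fov_y"],c["cx"],c["cy"],c["distortion"],np.round(c["view"],3).tolist())
E
```

```text
{'clock': 0.0, 'joints': [-1.375, 0.468, -0.012, 1.604, 0.006, 1.071, -0.056], 'joint_vel': [-0.001, -0.001, 0.002, 0.001, 0.001, -0.0, 0.0], 'tau': [0.0, -53.238, 0.021, -25.13, 0.011, 0.008, 0.0], 'tool_pos': [0.154, 0.631, 0.197], 'ee_rot': [0.119, 0.993, -0.001, -0.0], 'contact_force': [0.973, -0.569, -0.192], 'torque': [-0.033, 0.03, -0.026], 'grasp_force': 0.0, 'finger_gap': 0.999}
top 45.043569603402226 250.41615642600766 191.1601313640229 [0.01584112 0.         0.         0.         0.        ] [[-0.021, -1.0, 0.009, -0.203], [0.99, -0.019, 0.141, -0.603], [-0.141, 0.012, 0.99, -0.845], [0.0, 0.0, 0.0, 1.0]]
side 45.06356065505121 251.61682772617928 184.94315523758465 [-0.05542274  0.          0.          0.          0.        ] [[0.999, -0.026, 0.024, -0.584], [-0.012, 0.388, 0.921, 0.035], [-0.033, -0.921, 0.388, -1.308], [0.0, 0.0, 0.0, 1.0]]
```

View pics/top0.png

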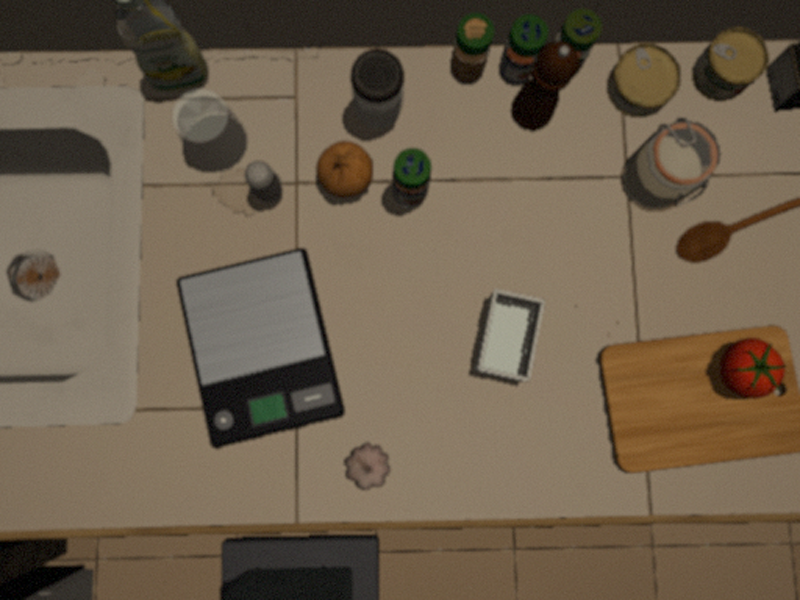

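View pics/side0.png

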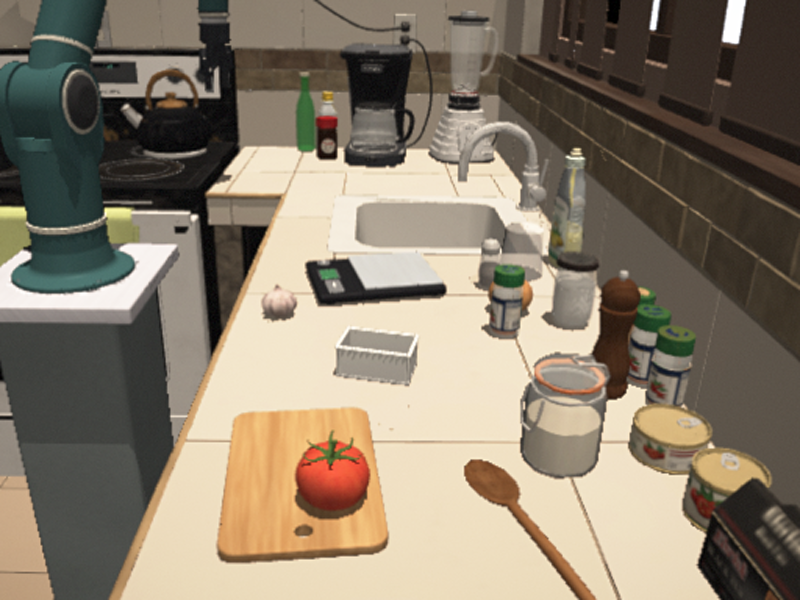

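The top view shows the scale at left (strip corners about (213,445) and (342,410), tare key (312,398), power key (223,420)). The tub is upright at about (508,337), with the garlic at (367,466). The side view confirms the tub is upright.

```bash
cat > h.py <<'E'
from cell import *
import cv2,numpy as np
from scipy.spatial.transform import Rotation as R
def ray(c,uv,z,s=0.64):
    uv=(np.array(uv,float)+.5)*s-.5
    f=192/np.tan(np.radians(c["fov_y"]/2))
    K=np.array([[f,0,c["cx"]],[0,f,c["cy"]],[0,0,1]])
    p=cv2.undistortPoints(uv.reshape(-1,1,2),K,np.array(c["distortion"])).reshape(-1,2)
    V=np.array(c["view"]);d=np.c_[p[:,0],-p[:,1],-np.ones(len(p))]@V[:3,:3]
    o=-V[:3,:3].T@V[:3,3]
    return o+d*((np.broadcast_to(z,len(d))-o[2])/d[:,2])[:,None]
def rigid(loc,w):
    loc=np.array(loc,float)[:,:2];w=w[:,:2];a=loc-loc.mean(0);b=w-w.mean(0)
    th=np.arctan2((a[:,0]*b[:,1]-a[:,1]*b[:,0]).sum(),(a*b).sum())
    M=np.array([[np.cos(th),-np.sin(th)],[np.sin(th),np.cos(th)]])
    t=w.mean(0)-M@loc.mean(0);return th,t,np.round(w-(loc@M.T+t),4),M
def totool(o,dw): return R.from_quat(o["ee_rot"]).inv().apply(dw)*1000
E
python3 - <<'E'
from h import *
c=read_camera("top")
w=ray(c,[(342,410),(213,445),(312,398),(223,420),(180,278),(304,250)],[.022,.022,.025,.025,.026,.026])
th,t,r,M=rigid([(-.101,-.085),(-.101,.085),(-.07,-.051),(-.07,.061),(.119,.085),(.119,-.085)],w)
print("scale",th,t,r.tolist(),"plate",M@[.045,0]+t,"key",M@[-.07,-.051]+t)
w=ray(c,[(492,292),(543,298),(525,382),(474,376)],.046)
th,t,r,M=rigid([(.05,.031),(.05,-.031),(-.05,-.031),(-.05,.031)],w);print("tub",th,t,r.tolist())
print(ray(c,[(367,470),(411,185),(345,175)],[.03,.05,.04]))
o=get_obs();print(R.from_quat(o["ee_rot"]).as_matrix().round(3))
E
```

```text
scale 0.21584693583483575 [ 0.53806589 -0.05191422] [[0.0071, 0.005], [0.0048, -0.0035], [-0.0005, 0.0017], [-0.0008, 0.0009], [-0.0035, -0.0074], [-0.007, 0.0034]] plate [ 0.58202168 -0.04227636] key [ 0.48061313 -0.11672302]
tub -0.22243306149320108 [ 0.54891815 -0.3565125 ] [[-0.0003, -0.0013], [0.0047, -0.0031], [0.0004, 0.0018], [-0.0049, 0.0026]]
[[ 0.39271262 -0.18134326  0.03      ]
 [ 0.74054454 -0.24228805  0.05      ]
 [ 0.75814655 -0.15967663  0.04      ]]
[[-0.972  0.237 -0.   ]
 [ 0.237  0.972 -0.001]
 [-0.    -0.001 -1.   ]]
```

Emit:
drive_tool:
  rows: [-46, -38, 0, 0, 0, 0, -47, -38, 0, 0, 0, 0, -46, -38, 0, 0, 0, 0, -47, -38, 0, 0, 0, 0, -46, -38, 0, 0, 0, 0, -47, -38, 0, 0, 0, 0, -46, -38, 0, 0, 0, 0, -47, -38, 0, 0, 0, 0, -46, -38, 0, 0, 0, 0]
  fingers: 1
  force: 25

```text
clock: 1.27
tool_pos: [0.4799, 0.1987, 0.1985]
ee_rot: [0.119, 0.993, 0.0, 0.0]
contact_force: [0.9, 0.7, -1.1]
finger_gap: 1.001
grasp_force: 0.0
```

Emit:
drive_tool:
  rows: [-20, -53, 0, 0, 0, 0, -20, -53, 0, 0, 0, 0, -20, -52, 0, 0, 0, 0, -20, -53, 0, 0, 0, 0, -20, -52, 0, 0, 0, 0, -20, -53, 0, 0, 0, 0, -20, -52, 0, 0, 0, 0, -20, -53, 0, 0, 0, 0, -20, -52, 0, 0, 0, 0, -20, -52, 0, 0, 0, 0]

```text
clock: 2.52
tool_pos: [0.5492, -0.3585, 0.1981]
ee_rot: [0.119, 0.993, 0.0, -0.0]
contact_force: [1.6, 0.9, 0.2]
finger_gap: 0.994
grasp_force: 0.0
```

```bash
python3 - <<'E'
from h import *
o=get_obs();print({k:np.round(o[k],3).tolist() for k in("clock","joints","tool_pos","contact_force")},R.from_quat(o["ee_rot"]).as_matrix().round(3).tolist())
c=read_camera("wrist");cv2.imwrite("pics/w1.png",cv2.resize(c["pixels"][:,:,::-1],(800,600),interpolation=cv2.INTER_CUBIC))
E
```

```text
{'clock': 2.525, 'joints': [0.185, 0.502, 0.481, 1.613, -0.254, 1.089, 2.067], 'tool_pos': [0.549, -0.358, 0.198], 'contact_force': [1.603, 0.871, 0.246]} [[-0.972, 0.236, -0.0], [0.236, 0.972, 0.0], [0.0, 0.0, -1.0]]
```

View pics/w1.png

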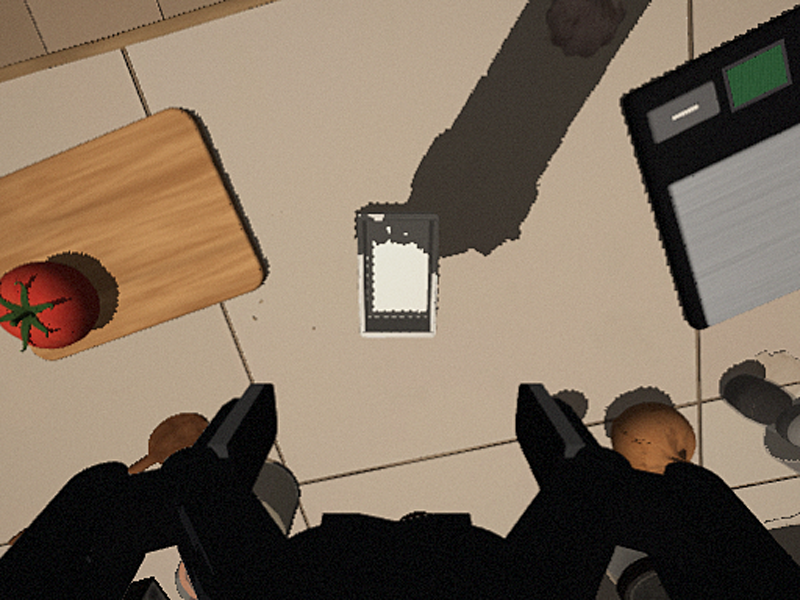

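The wrist view shows the tub rim corners at (359,212), (438,212), (436,336) and (360,336). The tare key is at (684,111).

```bash
python3 - <<'E'
from h import *
o=get_obs();c=read_camera("wrist")
w=ray(c,[(360,336),(436,336),(438,212),(359,212)],.046)
# image right = +y ; image down = +x
th,t,r,M=rigid([(.05,-.031),(.05,.031),(-.05,.031),(-.05,-.031)],w);print("tub",th,t,r.tolist())
print("key",ray(c,[(684,111)],.025),"corners",ray(c,[(622,97),(697,330)],[.022,.022]))
T=np.r_[t,.045];print(totool(o,T-o["tool_pos"]))
E
```

```text
tub -0.2466990715922516 [ 0.54889827 -0.36672506] [[0.0013, -0.0017], [0.0016, 0.0009], [-0.0016, 0.0], [-0.0013, 0.0008]]
key [[ 0.48018105 -0.12414869  0.025     ]] corners [[ 0.45876884 -0.16778092  0.022     ]
 [ 0.66746746 -0.11785036  0.022     ]]
[ -1.07321771   2.6187601  153.22896362]
```

```bash
python3 - <<'E'
from h import *
o=get_obs();c=read_camera("wrist")
print(o["clock"],o["tool_pos"],o["joint_vel"])
cv2.imwrite("pics/w2.png",cv2.resize(c["pixels"][:,:,::-1],(800,600),interpolation=cv2.INTER_CUBIC)); 
import pickle;pickle.dump(c,open("w2.pkl","wb"))
E
```

```text
2.625 [ 0.54667312 -0.36473172  0.19796093] [-0.0599458  -0.04092965 -0.05292871  0.06324272 -0.01274006  0.01624068
 -0.04657867]
```

View pics/w2.png

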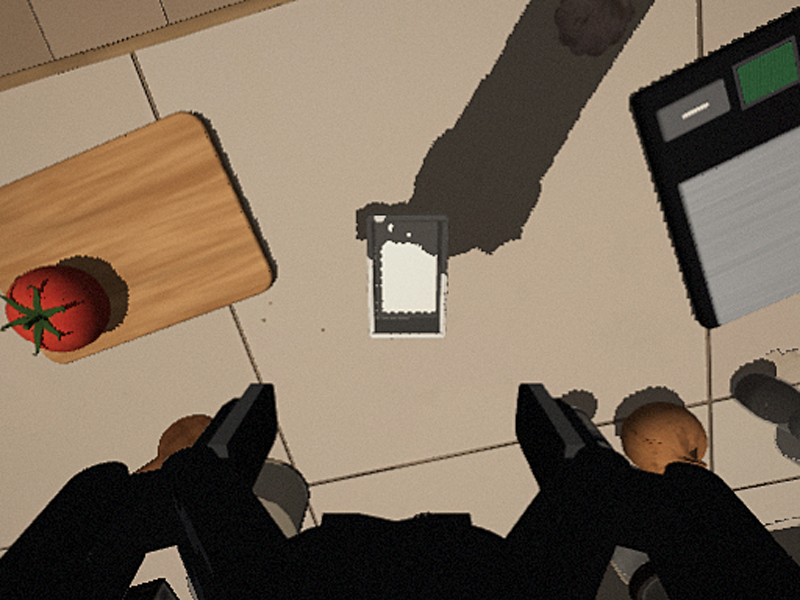

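The tub has shifted slightly in the picture, because the arm was still settling. The rim corners are now (368,215), (448,215), (445,336) and (370,336). The key is at (695,110) and the housing corner at (631,98).

```bash
python3 - <<'E'
from h import *
import pickle
c=pickle.load(open("w2.pkl","rb"))
w=ray(c,[(370,336),(445,336),(448,215),(368,215)],.046)
th,t,r,M=rigid([(.05,-.031),(.05,.031),(-.05,.031),(-.05,-.031)],w);print("tub",th,t,r.tolist())
print("key",ray(c,[(695,110)],.025),"corners",ray(c,[(631,98),(712,328)],[.022,.022]))
o=get_obs();T=np.r_[t,.045];print(o["clock"],o["tool_pos"],totool(o,T-np.array([.550,-.358,.198])),totool(o,T-o["tool_pos"]))
E
```

```text
tub -0.242857286400729 [ 0.55108034 -0.35596186] [[0.0001, -0.0008], [0.0006, 0.0008], [-0.0002, 0.0], [-0.0004, 0.0]]
key [[ 0.48101505 -0.11203998  0.025     ]] corners [[ 0.46057991 -0.15730767  0.022     ]
 [ 0.66838837 -0.10104809  0.022     ]]
2.675 [ 0.54741117 -0.36084025  0.19767661] [ -0.73766078   2.53728768 152.99457233] [ -2.56144962   5.91916777 152.66241243]
```

Emit:
drive_tool:
  rows: [-1, 2.5, 30, 0, 0, 0, 0, 0, 40, 0, 0, 0, 0, 0, 40, 0, 0, 0, 0, 0, 35, 0, 0, 0, 0, 0, 25, 0, 0, 0, 0, 0, 15, 0, 0, 0, 0, 0, 7, 0, 0, 0, 0, 0, 0, 0, 0, 0, 0, 0, 0, 0, 0, 0]

```text
clock: 3.8
tool_pos: [0.5514, -0.3553, 0.0075]
ee_rot: [0.119, 0.993, -0.0, 0.001]
contact_force: [-0.9, -0.0, -0.5]
finger_gap: 1.001
grasp_force: 0.0
```

Emit:
drive_tool:
  rows: [0, 0, 0, 0, 0, 0, 0, 0, 0, 0, 0, 0, 0, 0, 0, 0, 0, 0, 0, 0, 0, 0, 0, 0, 0, 0, 0, 0, 0, 0, 0, 0, 0, 0, 0, 0]
  fingers: -1
  force: 25

```text
clock: 4.55
tool_pos: [0.5508, -0.3547, 0.0065]
ee_rot: [0.119, 0.993, 0.0, 0.0]
contact_force: [0.8, 3.6, 4.5]
finger_gap: 0.028
grasp_force: 27.4
```

```bash
python3 - <<'E'
from h import *
o=get_obs();print(o["finger_gap"],o["grasp_force"],o["tool_pos"])
a=cv2.resize(read_camera("wrist")["pixels"][:,:,::-1],(400,300));b=read_camera("side")["pixels"][170:280,180:300,::-1]
cv2.imwrite("pics/w3.png",np.hstack([a,cv2.resize(b,(327,300),interpolation=cv2.INTER_CUBIC)]))
E
```

```text
0.027891259638636125 27.381380796432495 [ 0.55083164 -0.35468876  0.00652212]
```

View pics/w3.png

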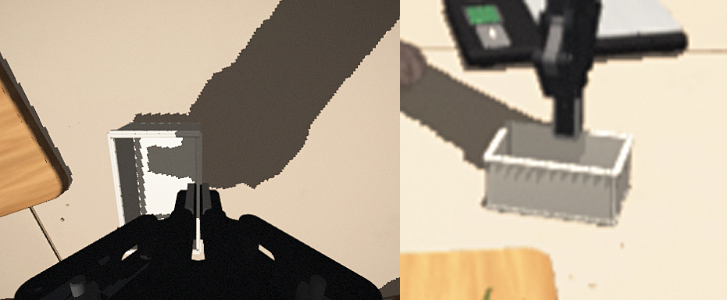

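The picture shows the fingers clamping only the tub's +y wall (wrist image about (197,200)), with the tub pushed roughly 28 mm towards -y. I'll regrip across the width, so open partly, rise and look again.

Emit:
drive_tool:
  rows: [0, 0, 0, 0, 0, 0, 0, 0, 0, 0, 0, 0, 0, 0, 0, 0, 0, 0, 0, 0, -10, 0, 0, 0, 0, 0, -30, 0, 0, 0, 0, 0, -50, 0, 0, 0, 0, 0, -50, 0, 0, 0, 0, 0, -40, 0, 0, 0, 0, 0, 0, 0, 0, 0, 0, 0, 0, 0, 0, 0]
  fingers: -0.5

```text
clock: 5.9
tool_pos: [0.5504, -0.3545, 0.1863]
ee_rot: [0.119, 0.993, 0.0, -0.0]
contact_force: [-1.0, 0.6, -0.3]
finger_gap: 0.245
grasp_force: 0.0
```

Emit:
drive_tool:
  rows: [0, 0, 0, 0, 0, 0, 0, 0, 0, 0, 0, 0, 0, 0, 0, 0, 0, 0, 0, 0, 0, 0, 0, 0]
  fingers: 1

```text
clock: 6.4
tool_pos: [0.5506, -0.3549, 0.1861]
ee_rot: [0.119, 0.993, 0.0, -0.0]
contact_force: [0.1, -0.2, 0.4]
finger_gap: 1.002
grasp_force: 0.0
```

```bash
python3 - <<'E'
from h import *
import pickle
o=get_obs();print({k:np.round(o[k],4).tolist() for k in("clock","tool_pos","finger_gap","joint_vel")})
c=read_camera("wrist");t=read_camera("top");pickle.dump((c,t),open("w4.pkl","wb"))
a=cv2.resize(c["pixels"][:,:,::-1],(800,600),interpolation=cv2.INTER_CUBIC)[180:480,150:650]
b=cv2.resize(t["pixels"][160:280,270:390,::-1],(300,300),interpolation=cv2.INTER_CUBIC)
cv2.imwrite("pics/w4.png",np.hstack([a,b]))
E
```

```text
{'clock': 6.4, 'tool_pos': [0.5506, -0.3549, 0.1861], 'finger_gap': 1.0018, 'joint_vel': [0.0005, -0.0039, 0.0005, -0.0016, -0.0021, -0.0001, 0.0006]}
```

View pics/w4.png

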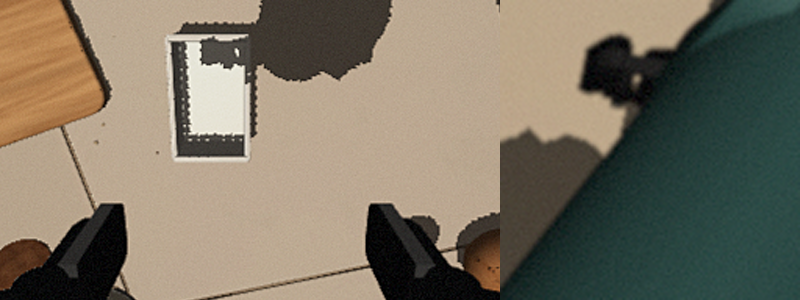

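The tub is upright but shifted. Its rim corners are about (316,216), (404,216), (400,339) and (323,340) in the full 800-pixel frame.

```bash
python3 - <<'E'
from h import *
import pickle
c,_=pickle.load(open("w4.pkl","rb"))
for z in(.046,):
  w=ray(c,[(323,340),(400,339),(404,216),(316,216)],z)
  th,t,r,M=rigid([(.05,-.031),(.05,.031),(-.05,.031),(-.05,-.031)],w);print("tub",th,t,r.tolist())
w=ray(c,[(328,314),(391,314),],.004)
print(w)
o=get_obs();print(totool(o,np.r_[t,.006]-o["tool_pos"]))
V=np.array(c["view"]);p=-V[:3,:3].T@V[:3,3];print("cam in tool",totool(o,p-o["tool_pos"]),(R.from_quat(o["ee_rot"]).as_matrix().T@V[:3,:3].T).round(3))
E
```

```text
tub -0.2460080699182741 [ 0.54535997 -0.38116376] [[0.0001, -0.0009], [-0.0009, 0.0005], [0.0006, 0.0021], [0.0002, -0.0017]]
[[ 0.57773308 -0.4243163   0.004     ]
 [ 0.59127438 -0.36853384  0.004     ]]
[ -1.14779651 -26.76143879 180.25521118]
cam in tool [  76.84277036    0.51549805 -175.38143077] [[ 0.001  0.953  0.303]
 [ 1.    -0.001 -0.001]
 [-0.     0.303 -0.953]]
```

Emit:
drive_tool:
  rows: [-1, -28, 0, 0, 0, 0, 0, 0, 40, 0, 0, 0, 0, 0, 45, 0, 0, 0, 0, 0, 40, 0, 0, 0, 0, 0, 30, 0, 0, 0, 0, 0, 16, 0, 0, 0, 0, 0, 8, 0, 0, 0, 0, 0, 0, 0, 0, 0, 0, 0, 0, 0, 0, 0]

```text
clock: 7.62
tool_pos: [0.5458, -0.3829, 0.0087]
ee_rot: [0.119, 0.993, -0.0, 0.001]
contact_force: [0.1, -0.5, 1.0]
finger_gap: 0.996
grasp_force: 0.0
```

Emit:
drive_tool:
  rows: [0, 0, 0, 0, 0, 0, 0, 0, 0, 0, 0, 0, 0, 0, 0, 0, 0, 0]
  fingers: 0.6
  force: 20

```text
clock: 8.0
tool_pos: [0.5451, -0.3823, 0.0076]
ee_rot: [0.119, 0.993, -0.0, 0.0]
contact_force: [0.4, -0.4, 0.1]
finger_gap: 0.798
grasp_force: 0.0
```

Emit:
drive_tool:
  rows: [0, 0, 0, 0, 0, 0, 0, 0, 0, 0, 0, 0, 0, 0, 0, 0, 0, 0]
  fingers: 0.4

```text
clock: 8.38
tool_pos: [0.5453, -0.3827, 0.0081]
ee_rot: [0.119, 0.993, -0.0, 0.0]
contact_force: [-1.0, 0.2, 5.7]
finger_gap: 0.704
grasp_force: 2.8
```

Emit:
drive_tool:
  rows: [0, 0, 0, 0, 0, 0, 0, 0, 0, 0, 0, 0, 0, 0, 0, 0, 0, 0]
  fingers: 0.3
  force: 25

```text
clock: 8.75
tool_pos: [0.5458, -0.3833, 0.0091]
ee_rot: [0.119, 0.993, -0.001, 0.001]
contact_force: [-2.9, -0.1, 10.2]
finger_gap: 0.652
grasp_force: 4.8
```

```bash
python3 - <<'E'
from h import *
c=read_camera("wrist");t=read_camera("side")
a=cv2.resize(c["pixels"][:,:,::-1],(400,300))
b=cv2.resize(t["pixels"][170:280,180:300,::-1],(327,300),interpolation=cv2.INTER_CUBIC)
cv2.imwrite("pics/w5.png",np.hstack([a,b]))
E
```

```text
(no output)
```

View pics/w5.png

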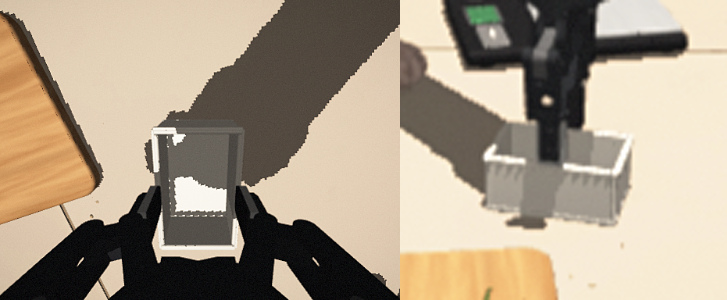

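The side crop shows the near fingertip ending at about rim height, around (550,160), so the tips may sit higher than TCP z implies. I'll check the tip depth from the calibration.

```bash
python3 - <<'E'
from h import *
import pickle
o=get_obs();print(o["clock"],o["finger_gap"],o["tool_pos"],o["contact_force"],o["torque"])
c=pickle.load(open("w2.pkl","rb"))
print(c["fov_y"],c["cx"],c["cy"])
# fully open fingertip pixels; tool-frame points on their rays at x=-11,0,11 (via world z sweep); tool at ~(.5467,-.3647,.198)
tp=np.array([.5467,-.3647,.198]);Rt=R.from_quat(o["ee_rot"]).inv()
for z in (.19,.20,.21,.22,.23,.24,.25):
    print(z-.198,[ (Rt.apply(p-tp)*1000).round(1).tolist() for p in ray(c,[(262,384),(273,384),(517,384)],z)])
E
```

```text
8.85 0.6470059895824851 [ 0.54581344 -0.38327824  0.00907495] [-2.19352076  1.17270607  9.55214612] [ 0.16704417  0.2990001  -0.02297328]
71.8797914168719 253.1473421707297 196.80111695550252
-0.008000000000000007 [[-20.7, -65.9, 8.1], [-20.8, -60.4, 8.1], [-21.4, 60.2, 8.0]]
0.0020000000000000018 [[-15.4, -62.2, -1.9], [-15.5, -57.0, -1.9], [-16.0, 57.1, -2.0]]
0.011999999999999983 [[-10.2, -58.5, -11.9], [-10.2, -53.6, -11.9], [-10.7, 53.9, -12.0]]
0.021999999999999992 [[-4.9, -54.8, -21.9], [-4.9, -50.2, -22.0], [-5.4, 50.7, -22.0]]
0.032 [[0.4, -51.1, -32.0], [0.4, -46.8, -32.0], [-0.1, 47.5, -32.0]]
0.04199999999999998 [[5.7, -47.4, -42.0], [5.7, -43.4, -42.0], [5.3, 44.3, -42.0]]
0.05199999999999999 [[11.0, -43.7, -52.0], [11.0, -40.0, -52.0], [10.6, 41.2, -52.1]]
```

The tips really do sit about 28 mm further back than the stated TCP. The calibrated wrist rays and the side view agree on this. I'll open, go about 25 mm lower while watching the force, and regrip.

Emit:
drive_tool:
  rows: [0, 0, 0, 0, 0, 0, 0, 0, 0, 0, 0, 0, 0, 0, 0, 0, 0, 0, 0, 0, 0, 0, 0, 0, 0, 0, 6, 0, 0, 0, 0, 0, 6, 0, 0, 0, 0, 0, 0, 0, 0, 0, 0, 0, 0, 0, 0, 0]
  fingers: 1

```text
clock: 9.85
tool_pos: [0.545, -0.3824, -0.0047]
ee_rot: [0.119, 0.993, 0.0, -0.0]
contact_force: [-0.2, -0.3, -0.6]
finger_gap: 0.999
grasp_force: 0.0
```

Emit:
drive_tool:
  rows: [0, 0, 5, 0, 0, 0, 0, 0, 5, 0, 0, 0, 0, 0, 3, 0, 0, 0, 0, 0, 0, 0, 0, 0, 0, 0, 0, 0, 0, 0]

```text
clock: 10.48
tool_pos: [0.5451, -0.3824, -0.0176]
ee_rot: [0.119, 0.993, -0.0, 0.0]
contact_force: [0.3, 0.3, 0.5]
finger_gap: 1.0
grasp_force: 0.0
```

Emit:
drive_tool:
  rows: [0, 0, 0, 0, 0, 0, 0, 0, 0, 0, 0, 0, 0, 0, 0, 0, 0, 0, 0, 0, 0, 0, 0, 0]
  fingers: 0.3
  force: 25

```text
clock: 10.98
tool_pos: [0.5453, -0.3826, -0.0172]
ee_rot: [0.119, 0.993, -0.0, 0.0]
contact_force: [0.5, -0.2, 3.6]
finger_gap: 0.718
grasp_force: 29.2
```

Emit:
drive_tool:
  rows: [0, 0, -10, 0, 0, 0, 0, 0, -25, 0, 0, 0, 0, 0, -35, 0, 0, 0, 0, 0, -35, 0, 0, 0, 0, 0, -15, 0, 0, 0, 0, 0, 0, 0, 0, 0, 0, 0, 0, 0, 0, 0]

```text
clock: 11.85
tool_pos: [0.5442, -0.3814, 0.1008]
ee_rot: [0.119, 0.993, 0.001, -0.001]
contact_force: [-0.1, -0.9, -1.8]
finger_gap: 0.72
grasp_force: 28.9
```

Emit:
drive_tool:
  rows: [3, 20, 0, 0, 0, 0, 5, 40, 0, 0, 0, 0, 6, 48, 0, 0, 0, 0, 6, 48, 0, 0, 0, 0, 6, 48, 0, 0, 0, 0, 6, 48, 0, 0, 0, 0, 5, 40, 0, 0, 0, 0, 4, 30, 0, 0, 0, 0, 3, 18, 0, 0, 0, 0, 0, 0, 0, 0, 0, 0]

```text
clock: 13.1
tool_pos: [0.5823, -0.0396, 0.1019]
ee_rot: [0.118, 0.993, 0.0, -0.001]
contact_force: [-0.1, -1.0, -1.4]
finger_gap: 0.722
grasp_force: 28.8
```

Emit:
drive_tool:
  rows: [0, 0, 0, 0, 0, -0.1, 0, 0, 0, 0, 0, -0.13, 0, 0, 0, 0, 0, -0.13, 0, 0, 0, 0, 0, -0.1, 0, 0, 0, 0, 0, 0, 0, 0, 0, 0, 0, 0, 0, 0, 0, 0, 0, 0]

```text
clock: 13.98
tool_pos: [0.5826, -0.042, 0.1023]
ee_rot: [-0.11, 0.994, -0.0, -0.0]
contact_force: [-0.5, 0.1, -1.5]
finger_gap: 0.722
grasp_force: 28.8
```

```bash
python3 - <<'E'
from h import *
import pickle
o=get_obs();c=read_camera("wrist");pickle.dump((o,c),open("w6.pkl","wb"))
print({k:np.round(o[k],4).tolist() for k in("clock","tool_pos","finger_gap","grasp_force","joint_vel","joints")})
cv2.imwrite("pics/w6.png",cv2.resize(c["pixels"][:,:,::-1],(800,600),interpolation=cv2.INTER_CUBIC))
E
```

```text
{'clock': 13.975, 'tool_pos': [0.5826, -0.042, 0.1023], 'finger_gap': 0.722, 'grasp_force': 28.7581, 'joint_vel': [-0.0058, -0.0004, -0.0039, -0.0007, 0.0005, 0.0012, 0.0028], 'joints': [-0.2325, 0.4812, 0.3189, 1.8636, -0.198, 0.8277, 1.9776]}
```

View pics/w6.png

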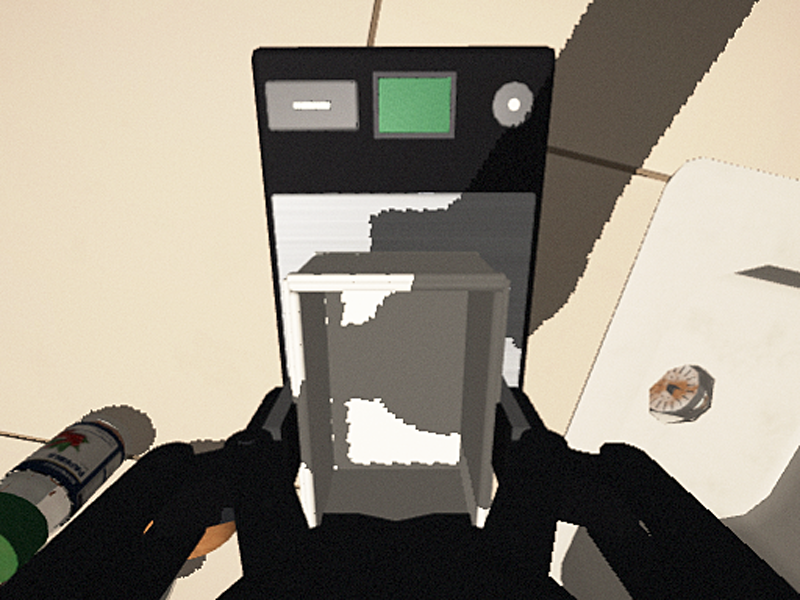

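The tub is held level over the plate and aligned with it. The tare key is at (311,105), the power key at (513,104), and the plate's near corners at (272,194) and (535,193). The tub rim's near corners are at (288,276) and (508,276).

```bash
python3 - <<'E'
from h import *
import pickle
o,c=pickle.load(open("w6.pkl","rb"))
w=ray(c,[(253,48),(553,48),(311,105),(513,104),(272,194),(535,193)],[.022,.022,.025,.025,.028,.028])
th,t,r,M=rigid([(-.101,-.085),(-.101,.085),(-.07,-.051),(-.07,.061),(-.023,-.078),(-.023,.078)],w)
pl=np.r_[M@[.045,0]+t,.028];key=np.r_[M@[-.07,-.051]+t,.025]
print("scale",th,t,r.tolist(),pl,key)
rim=ray(c,[(288,276),(508,276)],.1655)
print("rim near in tool",[totool(o,p-o["tool_pos"]).round(1) for p in rim])
print("plate in tool",totool(o,pl-o["tool_pos"]),"key",totool(o,key-o["tool_pos"]),"yaw tool",R.from_quat(o["ee_rot"]).as_matrix().round(4)[:2,:2].tolist(),np.arctan2(*R.from_quat(o["ee_rot"]).as_matrix()[[1,0],0]))
E
```

```text
scale 0.22404810316271023 [ 0.53916687 -0.04701933] [[0.0005, 0.0039], [0.0027, -0.0034], [-0.001, -0.0004], [-0.0011, -0.0003], [-0.0009, 0.0014], [-0.0003, -0.0013]] [ 0.58304214 -0.0370213   0.028     ] [ 0.48224754 -0.11229712  0.025     ]
rim near in tool [array([ 50.2, -29.8, -63.1]), array([ 50.2,  31.4, -63.2])]
plate in tool [-1.50229894  4.75481103 74.33508768] key [113.27274436 -46.74784854  77.3625443 ] yaw tool [[-0.976, -0.2179], [-0.2179, 0.976]] -2.9219257827523943
```

Emit:
drive_tool:
  rows: [-1.5, 4, 0, 0, 0, 0, 0, 0, 20, 0, 0, 0, 0, 0, 30, 0, 0, 0, 0, 0, 22, 0, 0, 0, 0, 0, 10, 0, 0, 0, 0, 0, 4, 0, 0, 0, 0, 0, 2, 0, 0, 0, 0, 0, 0, 0, 0, 0, 0, 0, 0, 0, 0, 0]

```text
clock: 15.15
tool_pos: [0.5837, -0.0373, 0.015]
ee_rot: [-0.11, 0.994, -0.0, 0.001]
contact_force: [-0.0, -0.1, -1.4]
finger_gap: 0.721
grasp_force: 28.7
```

Emit:
drive_tool:
  rows: [0, 0, 2, 0, 0, 0, 0, 0, 1, 0, 0, 0, 0, 0, 0, 0, 0, 0, 0, 0, 0, 0, 0, 0]

```text
clock: 15.65
tool_pos: [0.5833, -0.0373, 0.0114]
ee_rot: [-0.11, 0.994, -0.0, 0.0]
contact_force: [-0.1, -0.3, -1.6]
finger_gap: 0.714
grasp_force: 28.7
```

Emit:
drive_tool:
  rows: [0, 0, 1, 0, 0, 0, 0, 0, 0, 0, 0, 0, 0, 0, 0, 0, 0, 0]

```text
clock: 16.02
tool_pos: [0.5835, -0.0373, 0.0107]
ee_rot: [-0.11, 0.994, 0.0, 0.0]
contact_force: [-0.9, -0.5, 3.8]
finger_gap: 0.719
grasp_force: 29.2
```

Emit:
drive_tool:
  rows: [0, 0, 0, 0, 0, 0, 0, 0, 0, 0, 0, 0, 0, 0, 0, 0, 0, 0, 0, 0, 0, 0, 0, 0, 0, 0, -10, 0, 0, 0, 0, 0, -30, 0, 0, 0, 0, 0, -40, 0, 0, 0, 0, 0, -40, 0, 0, 0, 0, 0, 0, 0, 0, 0]
  fingers: 1

```text
clock: 17.15
tool_pos: [0.586, -0.0375, 0.1345]
ee_rot: [-0.11, 0.994, -0.0, 0.004]
contact_force: [1.0, -0.1, -0.1]
finger_gap: 1.0
grasp_force: 0.0
```

Emit:
drive_tool:
  rows: [15, -7, 0, 0, 0, 0, 30, -13, 0, 0, 0, 0, 30, -13, 0, 0, 0, 0, 25, -11, 0, 0, 0, 0, 14, -6, 0, 0, 0, 0, 0, 0, 0, 0, 0, 0, 0, 0, 0, 0, 0, 0]
  fingers: -1

```text
clock: 18.02
tool_pos: [0.4837, -0.1105, 0.1303]
ee_rot: [-0.111, 0.994, 0.0, 0.0]
contact_force: [-0.1, -0.3, 0.8]
finger_gap: -0.001
grasp_force: 0.0
```

```bash
python3 - <<'E'
from h import *
import pickle
o=get_obs();c=read_camera("wrist");s=read_camera("side");pickle.dump((o,c,s),open("w7.pkl","wb"))
print({k:np.round(o[k],4).tolist() for k in("clock","tool_pos","finger_gap","contact_force","joint_vel")})
print(totool(o,np.array([.48225,-.1123,.025])-o["tool_pos"]))
a=cv2.resize(c["pixels"][:,:,::-1],(400,300),interpolation=cv2.INTER_AREA)
b=cv2.resize(s["pixels"][90:210,170:330,::-1],(400,300),interpolation=cv2.INTER_CUBIC)
cv2.imwrite("pics/w7.png",np.hstack([a,b]))
E
```

```text
{'clock': 18.025, 'tool_pos': [0.4837, -0.1105, 0.1303], 'finger_gap': -0.0012, 'contact_force': [-0.1377, -0.3042, 0.8077], 'joint_vel': [-0.0053, 0.0028, -0.0028, -0.0071, 0.0003, 0.0015, -0.0011]}
[  1.85768541  -1.41389409 105.29323852]
```

View pics/w7.png

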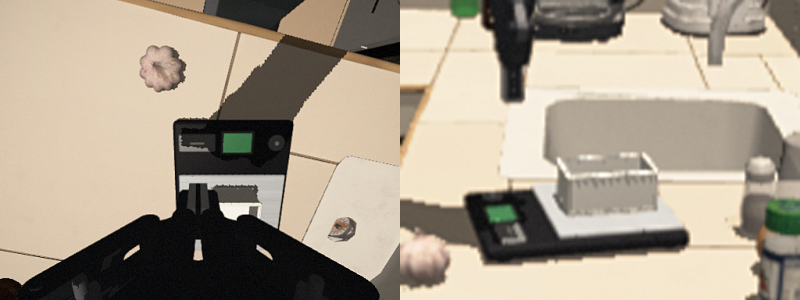

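The side view shows the tub upright in the middle of the plate, and the shut fingertips above the tare key.

Emit:
drive_tool:
  rows: [2, -1.5, 20, 0, 0, 0, 0, 0, 35, 0, 0, 0, 0, 0, 25, 0, 0, 0, 0, 0, 12, 0, 0, 0, 0, 0, 6, 0, 0, 0, 0, 0, 3, 0, 0, 0, 0, 0, 0, 0, 0, 0, 0, 0, 0, 0, 0, 0]

```text
clock: 19.12
tool_pos: [0.4819, -0.1131, 0.03]
ee_rot: [-0.11, 0.994, -0.0, 0.001]
contact_force: [-0.7, -0.1, 0.4]
finger_gap: 0.001
grasp_force: 0.0
```

Emit:
drive_tool:
  rows: [0, 0, 2, 0, 0, 0, 0, 0, 2, 0, 0, 0, 0, 0, 2, 0, 0, 0, 0, 0, 0, 0, 0, 0]

```text
clock: 19.62
tool_pos: [0.4812, -0.113, 0.0232]
ee_rot: [-0.11, 0.994, 0.0, -0.0]
contact_force: [0.5, 0.1, -0.3]
finger_gap: 0.003
grasp_force: 0.0
```

Emit:
drive_tool:
  rows: [0, 0, 2, 0, 0, 0, 0, 0, 2, 0, 0, 0, 0, 0, 2, 0, 0, 0, 0, 0, 0, 0, 0, 0]

```text
clock: 20.12
tool_pos: [0.4813, -0.113, 0.0172]
ee_rot: [-0.11, 0.994, 0.0, -0.0]
contact_force: [0.5, -0.0, 0.4]
finger_gap: -0.0
grasp_force: 0.0
```

Emit:
drive_tool:
  rows: [0, 0, 3, 0, 0, 0, 0, 0, 3, 0, 0, 0, 0, 0, 2, 0, 0, 0, 0, 0, 0, 0, 0, 0, 0, 0, 0, 0, 0, 0]

```text
clock: 20.75
tool_pos: [0.4814, -0.113, 0.0094]
ee_rot: [-0.11, 0.994, -0.0, 0.0]
contact_force: [0.1, -0.5, -0.2]
finger_gap: 0.004
grasp_force: 0.0
```

Emit:
drive_tool:
  rows: [0, 0, 2, 0, 0, 0, 0, 0, 2, 0, 0, 0, 0, 0, 0, 0, 0, 0]

```text
clock: 21.12
tool_pos: [0.4813, -0.113, 0.0052]
ee_rot: [-0.11, 0.994, 0.0, -0.0]
contact_force: [-0.6, 0.4, -0.7]
finger_gap: -0.001
grasp_force: 0.0
```

Emit:
drive_tool:
  rows: [0, 0, 1, 0, 0, 0, 0, 0, 1, 0, 0, 0, 0, 0, 0, 0, 0, 0]

```text
clock: 21.5
tool_pos: [0.4813, -0.113, 0.0033]
ee_rot: [-0.11, 0.994, 0.0, -0.0]
contact_force: [0.1, -0.4, -0.6]
finger_gap: 0.001
grasp_force: 0.0
```

Emit:
drive_tool:
  rows: [0, 0, 1, 0, 0, 0, 0, 0, 1, 0, 0, 0, 0, 0, 0, 0, 0, 0]

```text
clock: 21.88
tool_pos: [0.4814, -0.113, 0.0013]
ee_rot: [-0.11, 0.994, 0.0, -0.0]
contact_force: [0.1, 0.1, 0.3]
finger_gap: 0.0
grasp_force: 0.0
```

Emit:
drive_tool:
  rows: [0, 0, 1, 0, 0, 0, 0, 0, 0.5, 0, 0, 0, 0, 0, 0, 0, 0, 0]

```text
clock: 22.25
tool_pos: [0.4814, -0.113, -0.0002]
ee_rot: [-0.11, 0.994, 0.0, -0.0]
contact_force: [0.3, 0.6, 0.3]
finger_gap: 0.001
grasp_force: 0.0
```

Emit:
drive_tool:
  rows: [0, 0, 1, 0, 0, 0, 0, 0, 1, 0, 0, 0, 0, 0, 0, 0, 0, 0]

```text
clock: 22.62
tool_pos: [0.4814, -0.113, -0.0022]
ee_rot: [-0.11, 0.994, 0.0, -0.0]
contact_force: [0.5, -0.5, 0.3]
finger_gap: 0.002
grasp_force: 0.0
```

```bash
python3 - <<'E'
from h import *
s=read_camera("side");c=read_camera("wrist")
a=cv2.resize(c["pixels"][:,:,::-1],(400,300),interpolation=cv2.INTER_AREA)
b=cv2.resize(s["pixels"][130:220,180:300,::-1],(400,300),interpolation=cv2.INTER_CUBIC)
cv2.imwrite("pics/w8.png",np.hstack([a,b]));print(get_obs()["contact_force"])
E
```

```text
[-0.6527107  -0.41182331 -0.18051272]
```

View pics/w8.png

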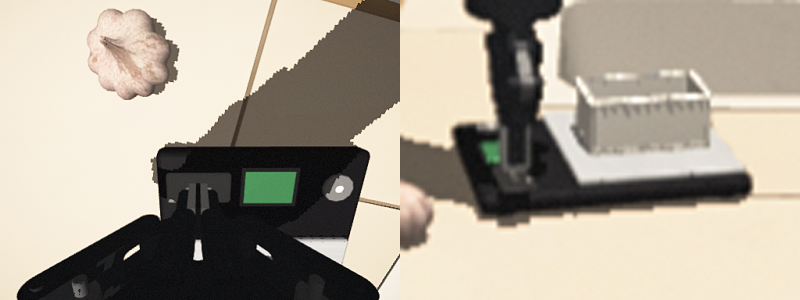

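The fingertips at about (197,185) lie over the key centre, just above it, and the tub is undisturbed.

Emit:
drive_tool:
  rows: [0, 0, 1, 0, 0, 0, 0, 0, 0, 0, 0, 0]

```text
clock: 22.98
tool_pos: [0.4814, -0.113, -0.0032]
ee_rot: [-0.11, 0.994, 0.0, -0.0]
contact_force: [-0.0, -0.3, -0.4]
finger_gap: 0.002
grasp_force: 0.0
```

Emit:
drive_tool:
  rows: [0, 0, 1, 0, 0, 0, 0, 0, 0, 0, 0, 0]

```text
clock: 23.22
tool_pos: [0.4813, -0.113, -0.0042]
ee_rot: [-0.11, 0.994, 0.0, -0.0]
contact_force: [-0.4, 0.7, 0.1]
finger_gap: 0.003
grasp_force: 0.0
```

Emit:
drive_tool:
  rows: [0, 0, 1, 0, 0, 0, 0, 0, 0, 0, 0, 0]

```text
clock: 23.48
tool_pos: [0.4814, -0.113, -0.0052]
ee_rot: [-0.11, 0.994, 0.0, -0.0]
contact_force: [-0.7, 0.9, -0.0]
finger_gap: -0.002
grasp_force: 0.0
```

Emit:
drive_tool:
  rows: [0, 0, 1, 0, 0, 0, 0, 0, 0, 0, 0, 0]

```text
clock: 23.72
tool_pos: [0.4814, -0.113, -0.0062]
ee_rot: [-0.11, 0.994, 0.0, -0.0]
contact_force: [-1.0, -0.5, 0.4]
finger_gap: -0.002
grasp_force: 0.0
```

Emit:
drive_tool:
  rows: [0, 0, 1, 0, 0, 0, 0, 0, 0, 0, 0, 0]

```text
clock: 23.98
tool_pos: [0.4813, -0.113, -0.0072]
ee_rot: [-0.11, 0.994, 0.0, -0.0]
contact_force: [0.6, -0.1, 0.3]
finger_gap: 0.003
grasp_force: 0.0
```

Emit:
drive_tool:
  rows: [0, 0, 1, 0, 0, 0, 0, 0, 0, 0, 0, 0]

```text
clock: 24.22
tool_pos: [0.4815, -0.113, -0.0081]
ee_rot: [-0.11, 0.994, -0.0, 0.0]
contact_force: [-0.1, 0.3, 0.3]
finger_gap: -0.002
grasp_force: 0.5
```

Emit:
drive_tool:
  rows: [0, 0, 1, 0, 0, 0, 0, 0, 0, 0, 0, 0]

```text
clock: 24.48
tool_pos: [0.4815, -0.113, -0.0089]
ee_rot: [-0.11, 0.994, 0.0, 0.0]
contact_force: [-0.7, 0.3, 4.7]
finger_gap: -0.002
grasp_force: 2.2
```

Emit:
drive_tool:
  rows: [0, 0, 1.3, 0, 0, 0, 0, 0, 0, 0, 0, 0, 0, 0, 0, 0, 0, 0, 0, 0, 0, 0, 0, 0]

```text
clock: 24.98
tool_pos: [0.4815, -0.113, -0.0094]
ee_rot: [-0.11, 0.994, 0.0, 0.0]
contact_force: [-3.2, 1.0, 15.1]
finger_gap: 0.003
grasp_force: 7.4
```

Emit:
drive_tool:
  rows: [0, 0, -6, 0, 0, 0, 0, 0, -20, 0, 0, 0, 0, 0, -40, 0, 0, 0, 0, 0, -40, 0, 0, 0, 0, 0, -20, 0, 0, 0, 0, 0, 0, 0, 0, 0, 0, 0, 0, 0, 0, 0, 0, 0, 0, 0, 0, 0]

```text
clock: 25.98
tool_pos: [0.4806, -0.1129, 0.1144]
ee_rot: [-0.11, 0.994, 0.0, -0.001]
contact_force: [-0.3, 0.4, -0.6]
finger_gap: 0.001
grasp_force: 0.0
```

```bash
python3 - <<'E'
from h import *
s=read_camera("side");c=read_camera("wrist")
a=cv2.resize(c["pixels"][:,:,::-1],(400,300),interpolation=cv2.INTER_AREA)
b=cv2.resize(s["pixels"][130:220,180:300,::-1],(400,300),interpolation=cv2.INTER_CUBIC)
cv2.imwrite("pics/w9.png",np.hstack([a,b]))
E
```

```text
(no output)
```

View pics/w9.png

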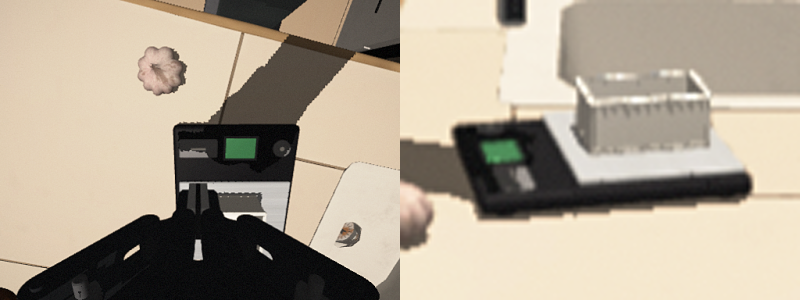

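The tub is upright and centred on the plate. The key was pressed at about 15 N for roughly 0.5 s and released, and the arm is clear.

```bash
python3 -c "
from cell import *
print(sign_off())"
```

```text
the job is handed in; nothing more can be done
None
```

The tub is upright in the middle of the plate and the tare key was pressed once at about 15 N for half a second, with the job handed in at about 26 s; I had no readout to confirm the scale zeroed, and a first misgrip slid the tub about 27 mm on the worktop before I regripped it.

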